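Turn the slide carrier over on its inspection stand and lock it

ROBOT

A 7-joint arm with a two-finger parallel gripper is mounted at the origin on a cart in front of the work surface, level with it; the furniture and walls round the work are solid. World frame = base frame: x ahead of the robot, y to its left, z up, the work surface at z = 0. Lengths are in m, angles in rad, forces in N, time in s.
With the tool pointing down it reaches from about 0.425 to 0.875 m from the base axis. Payload 4.7 kg.
Tool frame: the origin (TCP) lies where the fingers leave the gripper's body, on its centre line; the fingertips stand 70 mm ahead of it and the grasp point (between the pads) lies 51 mm ahead of it; z points along the fingers, y is the line along which they close (so a half turn about z gives the same grasp; the last joint's range is limited). The gripper opens to 87 mm and grips with 3 to 60 N. Pads are 19 mm wide; open, the fingers measure 117 mm over their backs; the gripper's body (75 mm by 190 mm) begins 51 mm behind the grasp point.
Start: joints at [1.235, 0.321, -0.07, 1.45, 0.023, 1.371, -0.057], TCP at [0.223, -0.611, 0.292] pointing down, gripper open.
Joint ranges: [-2.86, 2.86], [-0.3, 2.09], [-1.38, 1.24], [0.06, 2.45], [-1.56, 4.7], [0.09, 2.05], [-2.69, 2.69]. Speed limits (rad/s): [2.57, 2.57, 3.14, 3.14, 3.14, 3.14, 3.14].

INTERFACE

Orientations are given as a rotation vector (axis times angle).
In Python, from bench import ctrl gives the robot as it stands.
- The arm moves only by the tool drive_tool, never from a script. Its argument "motion" is a list of rows, each a list of 3 entries, a list of its own where there are three numbers: the shift along the tool's x, y, z in cm, then the turn, a rotation vector about the tool's x, y, z in degrees, then the opening, from -1 (shut) to 1 (fully open). In form: [[[x, y, z], [ax, ay, az], claw], ...]. A call has 1 to 12 rows; each row shifts and turns the commanded pose from where the row before left it, along the tool's axes as they then stand; what a row does not reach is not made up. A row lasts 1/8 s, in which the tool goes at most 62.5 mm and 10.7 degrees, less where a joint would pass 70% of its speed; a pose out of reach is approached as far as the arm can. A call with a gripper value outside its range is refused whole. The fingers move at their own pace and stop on an object; "force" is the grip in N (left out, the last holds). Time passes only in rows, so rows that do not move let the fingers close. It gives the time, the measured TCP pose, the force, the opening and the grip force at its end, in the units of the state.
- ctrl.get_state(): the state, without advancing time (a new reading comes with each control period).
- ctrl.get_image(name): name is "scene" or "top"; returns the picture (384x512x3 uint8, red, green, blue); there is no depth.
- ctrl.calibration(name): a dict with "K" (3x3 intrinsics, pixels), "origin" and "attitude" of the camera in the world. Camera axes: x right, y up, looking along -z (the intrinsics and any distortion apply to the point x, -y, -z); pixel columns grow to the right and rows downward; lengths in m; the calibration is good to about 2 mm. A picture is of the moment at which its call begins. calibration takes no time and is no camera call.
- ctrl.close_job(): hands the job in; it is judged then, once.
The state is a dict: "time": time; "joint_positions": joint angles; "qd": joint speeds; "joint_torque": joint torques, N m; "position": TCP position; "tool_rot": TCP orientation; "ft_force": force on the tool from outside, world axes, zero at the start; "torque": the same for the moment, N m; "grip_width": opening from 0.0 (shut) to 1.0 (fully open); "grip_force": force on a finger pad.
Only numpy, scipy, OpenCV 4.12 (cv2) and the standard library are available. Lean on these libraries where they do the work, as an engineer would, in place of code of your own. Each camera call takes 0.05 s, during which the arm holds its last target. There are 200 camera calls.

TASK

The slide carrier leans on the inspection stand with its plain back showing. Lift it out, turn it over so that the face with the three slides looks out from the stand, and lean it back squarely on the ledge and flat against the uprights with the same long edge up; then turn the keeper a quarter turn until it drops into its locked position across the front of the carrier. Leave the bottles and the spare eyepiece around it undisturbed.

Things in the scene. Friction and masses are not known exactly. Their poses are not given: they have to be found in the camera images.
- stand: Grey inspection stand, fixed: base plate 150 (x) x 250 (y) x 10 mm, origin under its centre, z up, front looks along its own -x. Its easel leans back 18 deg from vertical (top to +x): a ledge at right angles to the lean, and two uprights 16 mm wide at y = +50 and -50 mm, 88 mm tall along the slope; between them it is open from 24 mm above the ledge.
- stand_seat (a point): Where the centre of the seated carrier belongs, (-7.9, 0, 89) mm in the stand's frame (same axes as the stand). The trough below it, 55 mm down the slope, is 20 mm wide from uprights to front lip for the 10 mm thick carrier and 166 mm long between end stops for its 150 mm length; lip and end stops are 10 mm high. A seated carrier's top edge is 143 mm above the table.
- carrier_center (a point): Centre of the loose aluminium slide carrier: 150 (y) x 110 (z) x 10 mm (x), about 0.3 kg. +x points out of the face with three glass slides in pockets, -x out of the plain back; z points to the long edge with a plain 28 mm band, up at start and end. Both faces are flat to pinch there. At the start it is seated with +x to the uprights (18 deg down); at the end +x looks out of the front.
- keeper (a joint): Keeper angle, rad: steel arm (55 mm from axis, 14 wide, 10 thick) under a black wing, on a post at the stand's +y end. 0 = open, arm along the stand's -x; 1.57 = locked, arm along its -y across the carrier's front; grows counter-clockwise from above; stops at both ends; starts at 0 to 0.35. Turns with about 0.1 N m; near 1.45 a spring drops it into its detent, which holds it. A badly seated carrier blocks it.
- keeper_grip (a point): Centre of the keeper's thumb wing, on its vertical turning axis (x = -19, y = 108 mm in the stand's frame), 178 mm above the table when open; it drops about 2.5 mm into its detent near 1.45 rad. The wing is 60 long, 14 wide and 30 mm high; its long side (the point's x) is parallel to the arm, which points along the point's -x. It is free to grip from above across the 14 mm.
- lens_spray: Bystander: light-blue spray bottle 31 mm across, 104 mm tall, standing; origin at its foot.
- oil_bottle: Bystander: small brown dropper bottle 27 mm across, 76 mm tall, standing; origin at its foot.
- spare_eyepiece: Bystander: black eyepiece 36 mm across, 47 mm tall, standing; origin at its foot.

How it is judged:
By the outcome, as a careful person would: the job done as asked, in the order asked, and still so for the second after the job is handed in, with the robot touching nothing.
It also fails if it takes over 64 s, if anything falls off the work surface, if the arm or the gripper's body presses on something with over 40 N, if the wrist force passes 120 N, or if a joint passes its speed limit or range.

## Working session

There is one attempt and no reset: what is moved stays moved. The work goes in short steps, Python scripts to look and compute and a tool call to move; the robot and the scene stay as the last step left them, time stands still between calls to the robot, and variables do not carry over. Pictures are saved under pics/ and viewed, at most 10 in all, crops included, and the job is handed in when it is done.

Besides the shell and the picture viewer there is one more tool, called after "Call:" by a JSON object that holds its "name" and its "arguments". drive_tool: Moves the arm, as the interface text tells. Its arguments: {"type":"object","properties":{"motion":{"type":"array","items":{"type":"array"}},"force":{"type":"number"}},"required":["motion"]}

```bash
ls; mkdir -p pics
python3 - <<'E'
from bench import ctrl
import cv2,numpy as np
for n in("scene","top"):
    im=ctrl.get_image(n); cv2.imwrite(f"pics/{n}0.png",im[:,:,::-1]); 
    print(n,{k:np.round(v,4).tolist() if not isinstance(v,str) else v for k,v in ctrl.calibration(n).items()})
a=cv2.imread("pics/scene0.png");b=cv2.imread("pics/top0.png")
s=ctrl.get_state();print({k:np.round(v,3).tolist() for k,v in s.items()})
E
```

```text
pics
scene {'K': [[457.3436, 0.0, 254.9178], [0.0, 457.3436, 193.1145], [0.0, 0.0, 1.0]], 'origin': [0.4316, -1.0776, 0.7114], 'attitude': [1.0872, -0.0736, -0.1425]}
top {'K': [[447.0834, 0.0, 257.8481], [0.0, 447.0834, 190.3232], [0.0, 0.0, 1.0]], 'origin': [0.4929, 0.0022, 1.3535], 'attitude': [0.0874, -0.0625, -1.5882]}
{'time': 0.1, 'joint_positions': [1.235, 0.322, -0.07, 1.452, 0.023, 1.371, -0.057], 'qd': [-0.001, -0.001, 0.001, -0.003, 0.001, -0.002, 0.0], 'joint_torque': [-0.0, -49.257, -0.406, -31.34, -0.064, 0.039, 0.0], 'position': [0.223, -0.61, 0.291], 'tool_rot': [-3.092, -0.546, 0.001], 'ft_force': [0.372, -0.821, -0.637], 'torque': [-0.004, 0.006, 0.005], 'grip_force': 0.0, 'grip_width': 1.001}
```

View pics/scene0.png

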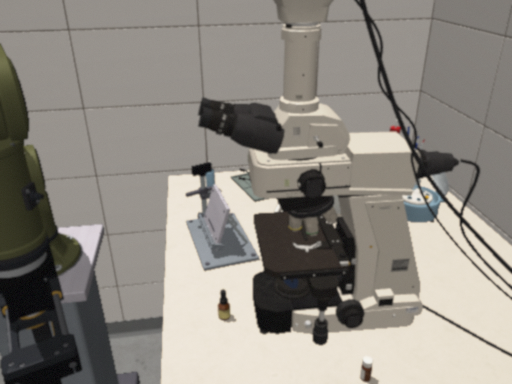

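View pics/top0.png

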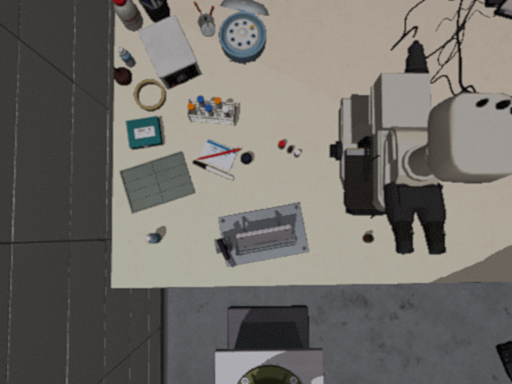

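The stand is near top px (265,233) with the keeper at its left end (225,247). The microscope is to its right (x>340). In the scene view the carrier is at about (217,215). I'll zoom in next.

```bash
cat > h.py <<'E'
import numpy as np,cv2
from scipy.spatial.transform import Rotation as R
from bench import ctrl
CAL={n:ctrl.calibration(n) for n in("scene","top")}
def ray(n,u,v):
    c=CAL[n];K=np.array(c["K"]);d=np.linalg.inv(K)@[u,v,1];d=d*[1,-1,-1]
    return np.array(c["origin"]),R.from_rotvec(c["attitude"]).apply(d/np.linalg.norm(d))
def onz(n,u,v,z):
    o,d=ray(n,u,v);return o+d*(z-o[2])/d[2]
def tri(pt,ps):
    o1,d1=ray("top",*pt);o2,d2=ray("scene",*ps)
    t=np.linalg.lstsq(np.c_[d1,-d2],o2-o1,rcond=None)[0]
    a,b=o1+t[0]*d1,o2+t[1]*d2
    return (a+b)/2,np.linalg.norm(a-b)
def proj(n,P):
    c=CAL[n];q=R.from_rotvec(c["attitude"]).inv().apply(np.atleast_2d(P)-c["origin"])*[1,-1,-1]
    q=q@np.array(c["K"]).T;return q[:,:2]/q[:,2:]
def crop(n,f,x0,y0,x1,y1,s):
    im=np.ascontiguousarray(ctrl.get_image(n)[:,:,::-1])
    cv2.imwrite(f,cv2.resize(im[y0:y1,x0:x1],None,fx=s,fy=s,interpolation=cv2.INTER_CUBIC));return im
E
python3 - <<'E'
from h import *
a=crop("top","pics/t1.png",200,190,330,280,6);crop("scene","pics/s1.png",170,150,270,275,4.8)
for d in[CAL["top"]]: print({k:v for k,v in d.items() if k not in("K","origin","attitude")})
for p in [(220,217),(299,203),(308,250),(226,265)]: print(onz("top",*p,0.01).round(4))
E
```

```text
{}
[0.5431 0.1376 0.01  ]
[ 0.5808 -0.1007  0.01  ]
[ 0.4402 -0.1237  0.01  ]
[0.4002 0.1211 0.01  ]
```

View pics/t1.png

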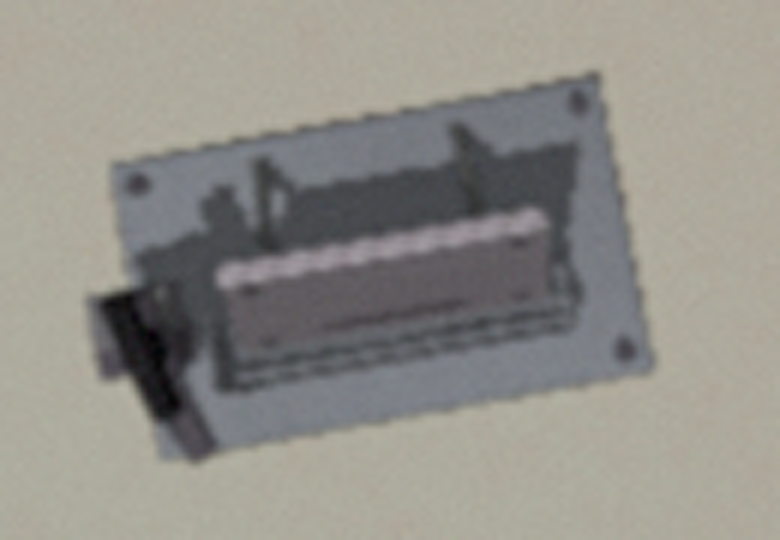

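View pics/s1.png

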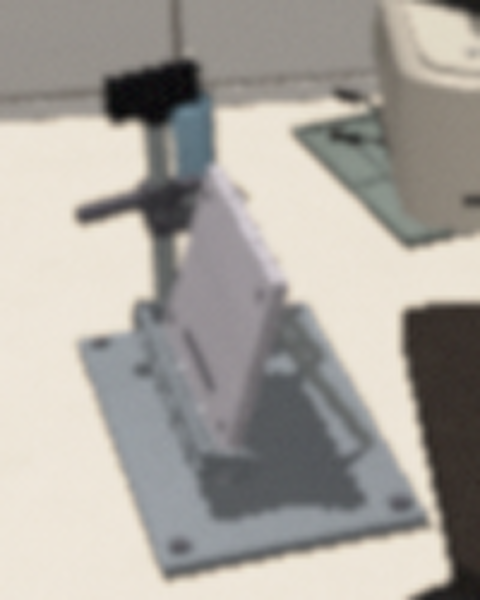

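The top crop shows base corners at crop px (112,163), (598,73), (655,372) and (160,460), the carrier's top edge from (218,270) to (548,220), and the wing centred near (142,355). The scene crop shows carrier top corners at about (210,165) and (285,290), and the wing at (150,90).

Run:
```python
from h import *
T=lambda x,y:(200+(x+.5)/6-.5,190+(y+.5)/6-.5)
S=lambda x,y:(170+(x+.5)/4.8-.5,150+(y+.5)/4.8-.5)
# base fit from top view at z=.01 : own corners (-x front)
W=np.array([onz("top",*T(*p),.01)[:2] for p in[(112,163),(598,73),(655,372),(160,460)]])
L=np.array([[.075,.125],[.075,-.125],[-.075,-.125],[-.075,.125]])
print("base z",[ (tri(T(*a),S(*b))[0].round(4),) for a,b in[((655,372),(165,575)),((598,73),(428,520)),((160,460),(80,343))]])
def fit(W):
    c=W.mean(0);H=(L.T@(W-c));a=np.arctan2(H[0,1]-H[1,0],H[0,0]+H[1,1]);return c,a
c,a=fit(W);Rz=lambda a:R.from_euler('z',a).as_matrix()
print("stand",c.round(4),np.degrees(a).round(2),(W-c-L@Rz(a)[:2,:2].T).round(4).tolist())
w=lambda p:Rz(a)@p+[*c,0]
P={"seat":[-.0079,0,.089],"wing":[-.019,.108,.178]}
import math
n=np.array([-math.cos(math.radians(18)),0,math.sin(math.radians(18))]);u=np.array([math.sin(math.radians(18)),0,math.cos(math.radians(18))])
for k,v in P.items(): print(k,w(np.array(v)).round(4))
for s in(1,-1):
  for f in(1,-1): 
    q=w(np.array(P["seat"])+u*.055+n*.005*f+[0,.075*s,0]);print(s,f,q.round(4),(proj("top",q)[0]-[200,190])*6,(proj("scene",q)[0]-[170,150])*4.8)
q=w(np.array([-.019,.108,.193]));print("wingtop",(proj("top",q)[0]-[200,190])*6,(proj("scene",q)[0]-[170,150])*4.8)
print("tri edge front R",tri(T(548,228),S(265,298)),"wing",tri(T(142,355),S(150,75)))
# mask colour carrier top
```

```text
base z [(array([ 0.437 , -0.1267,  0.0014]),), (array([ 0.5846, -0.1021,  0.0021]),), (array([0.3975, 0.1211, 0.0013]),)]
stand [0.4901 0.009 ] 9.14 [[-0.0003, -0.0015], [0.0005, 0.001], [-0.0004, 0.0006], [0.0003, -0.0001]]
seat [0.4823 0.0077 0.089 ]
wing [0.4542 0.1126 0.178 ]
1 1 [0.4825 0.0837 0.1429] [211.14969912 284.39155219] [203.25352645 154.19500169]
1 -1 [0.4919 0.0852 0.1398] [207.98876158 263.44321582] [219.31514219 156.56958134]
-1 1 [ 0.5063 -0.0644  0.1429] [539.7020469  225.18651988] [267.91448571 272.77520166]
-1 -1 [ 0.5157 -0.0629  0.1398] [535.45659153 204.43471453] [285.50204346 275.00362539]
wingtop [137.082457   352.90052314] [146.93592369  59.63713485]
tri edge front R (array([ 0.50461728, -0.0675556 ,  0.13072484]), np.float64(0.003294884971067216)) wing (array([0.45419748, 0.11235767, 0.18447511]), np.float64(0.00024493963071898047))
```

Run:
```python
from h import *
for a,b in[((404,250),(212,112)),((436,250),(255,140)),((404,250),(255,140)),((415,45),(455,160)),((455,100),(300,5)),((455,100),(300,15)),((352,205),(258,260))]: print(a,b,tri(a,b))
for z in(.3,.4,.5):print(z,[onz("top",*p,z).round(3) for p in[(396,252),(345,210),(445,252)]])
print(ctrl.get_state()["tool_rot"])
for z in(0,.05): print([onz("top",*p,z).round(3) for p in[(154,238),(247,158),(368,237)]])
```

```text
(404, 250) (212, 112) (array([ 0.46417505, -0.2714604 ,  0.45837518]), np.float64(0.019337577774097954))
(436, 250) (255, 140) (array([ 0.49579982, -0.35046102,  0.43122218]), np.float64(0.08810416483463872))
(404, 250) (255, 140) (array([ 0.50014463, -0.29298322,  0.4095448 ]), np.float64(0.09650698274215487))
(415, 45) (455, 160) (array([ 0.91800111, -0.34987484,  0.36168481]), np.float64(0.006880590470651079))
(455, 100) (300, 5) (array([ 0.66162808, -0.29282096,  0.64889629]), np.float64(0.07440983867518179))
(455, 100) (300, 15) (array([ 0.66319926, -0.29837643,  0.63481329]), np.float64(0.07932715684977021))
(352, 205) (258, 260) (array([ 0.56352921, -0.2417186 ,  0.09816262]), np.float64(0.006091169713983725))
0.3 [array([ 0.443, -0.301,  0.3  ]), array([ 0.543, -0.186,  0.3  ]), array([ 0.441, -0.414,  0.3  ])]
0.4 [array([ 0.448, -0.272,  0.4  ]), array([ 0.539, -0.168,  0.4  ]), array([ 0.446, -0.374,  0.4  ])]
0.5 [array([ 0.453, -0.243,  0.5  ]), array([ 0.534, -0.15 ,  0.5  ]), array([ 0.451, -0.335,  0.5  ])]
[-3.09254866e+00 -5.46462400e-01  3.99049065e-04]
[array([0.484, 0.339, 0.   ]), array([0.723, 0.054, 0.   ]), array([ 0.475, -0.305,  0.   ])]
[array([0.484, 0.327, 0.05 ]), array([0.714, 0.052, 0.05 ]), array([ 0.476, -0.294,  0.05 ])]
```

```bash
cat >> h.py <<'E'
C0=np.array([.4901,.009,0]);YAW=np.radians(9.14);RS=R.from_euler('z',YAW)
def down(az,lean=0.):
    "tool y at azimuth az (deg), z down; lean deg = fingers lean toward stand -x"
    a=np.radians(az);y=np.array([np.cos(a),np.sin(a),0]);z=np.array([0,0,-1.]);x=np.cross(y,z)
    r=R.from_matrix(np.c_[x,y,z])
    ax=RS.apply([0,1,0]);return R.from_rotvec(ax*np.radians(lean))*r
def cur():
    s=ctrl.get_state();return np.array(s["position"]),R.from_rotvec(s["tool_rot"])
def plan(wps,start=None):
    "wps: (pos,Rot,n rows); prints tool-frame rows (cm, deg)"
    p,r=start or cur()
    for P,Q,n in wps:
        P=np.array(P);dr=(r.inv()*Q).as_rotvec();p0,r0=p,r
        for i in range(1,n+1):
            pn=p0+(P-p0)*i/n;rn=r0*R.from_rotvec(dr*i/n)
            print([r.inv().apply(pn-p).__mul__(100).round(2).tolist(),np.degrees((r.inv()*rn).as_rotvec()).round(2).tolist()])
            p,r=pn,rn
        print("--")
def show():
    s=ctrl.get_state();print({k:np.round(s[k],3).tolist() for k in("time","joint_positions","position","ft_force","grip_width","grip_force")})
E
python3 - <<'E'
from h import *
pol=lambda r,a,z:[r*np.cos(np.radians(a)),r*np.sin(np.radians(a)),z]
plan([(pol(.432,-70,.33),down(-160),9)])
w=[];
for a in range(-63,8,7): w.append((pol(.432,a,.33),down(a-90),1))
plan(w,(np.array(pol(.432,-70,.33)),down(-160)))
E
```

```text
[[-0.0, -2.42, -0.42], [-0.01, 0.01, 10.0]]
[[-0.42, -2.38, -0.42], [-0.01, 0.01, 10.0]]
[[-0.83, -2.27, -0.42], [-0.01, 0.01, 10.0]]
[[-1.21, -2.09, -0.43], [-0.01, 0.01, 10.0]]
[[-1.56, -1.85, -0.43], [-0.01, 0.01, 10.0]]
[[-1.86, -1.55, -0.43], [-0.01, 0.01, 10.0]]
[[-2.1, -1.21, -0.43], [-0.01, 0.01, 10.0]]
[[-2.28, -0.82, -0.43], [-0.01, 0.01, 10.0]]
[[-2.38, -0.42, -0.43], [-0.01, 0.01, 10.0]]
--
[[-0.32, -5.26, 0.0], [0.0, 0.0, -7.0]]
--
[[-0.32, -5.26, 0.0], [0.0, 0.0, -7.0]]
--
[[-0.32, -5.26, 0.0], [0.0, 0.0, -7.0]]
--
[[-0.32, -5.26, 0.0], [0.0, 0.0, -7.0]]
--
[[-0.32, -5.26, 0.0], [0.0, 0.0, -7.0]]
--
[[-0.32, -5.26, 0.0], [0.0, 0.0, -7.0]]
--
[[-0.32, -5.26, 0.0], [0.0, 0.0, -7.0]]
--
[[-0.32, -5.26, 0.0], [0.0, 0.0, -7.0]]
--
[[-0.32, -5.26, 0.0], [0.0, 0.0, -7.0]]
--
[[-0.32, -5.26, 0.0], [0.0, 0.0, -7.0]]
--
[[-0.32, -5.26, 0.0], [0.0, 0.0, -7.0]]
--
```

Call:
{"name": "drive_tool", "arguments": {"motion": [[[0, -2.4, -0.4], [0, 0, 10], 1], [[-0.4, -2.4, -0.4], [0, 0, 10], 1], [[-0.8, -2.3, -0.4], [0, 0, 10], 1], [[-1.2, -2.1, -0.4], [0, 0, 10], 1], [[-1.6, -1.8, -0.4], [0, 0, 10], 1], [[-1.9, -1.5, -0.4], [0, 0, 10], 1], [[-2.1, -1.2, -0.4], [0, 0, 10], 1], [[-2.3, -0.8, -0.4], [0, 0, 10], 1], [[-2.4, -0.4, -0.4], [0, 0, 10], 1]]}}

```text
time: 1.32
position: [0.1464, -0.4054, 0.3283]
tool_rot: [2.569, -1.808, -0.0]
ft_force: [0.5, -0.4, -0.3]
grip_width: 0.998
grip_force: 0.0
```

```bash
python3 -c "
from h import *
show()"
```

```text
{'time': 1.325, 'joint_positions': [1.186, -0.162, -0.021, 1.897, -0.003, 1.407, -1.631], 'position': [0.146, -0.405, 0.328], 'ft_force': [0.471, -0.396, -0.253], 'grip_width': 0.998, 'grip_force': 0.0}
```

Call:
{"name": "drive_tool", "arguments": {"motion": [[[-0.3, -5.3, 0], [0, 0, -7], 1], [[-0.3, -5.3, 0], [0, 0, -7], 1], [[-0.3, -5.3, 0], [0, 0, -7], 1], [[-0.3, -5.3, 0], [0, 0, -7], 1], [[-0.3, -5.3, 0], [0, 0, -7], 1], [[-0.3, -5.3, 0], [0, 0, -7], 1], [[-0.3, -5.3, 0], [0, 0, -7], 1], [[-0.3, -5.3, 0], [0, 0, -7], 1], [[-0.3, -5.3, 0], [0, 0, -7], 1], [[-0.3, -5.3, 0], [0, 0, -7], 1]]}}

```text
time: 2.58
position: [0.4344, 0.0029, 0.3282]
tool_rot: [3.141, 0.008, 0.0]
ft_force: [0.8, -0.5, 0.1]
grip_width: 1.005
grip_force: 0.0
```

```bash
python3 -c "
from h import *
show()
th=np.radians(18);u=RS.apply([np.sin(th),0,np.cos(th)]);seat=RS.apply([-.0079,0,.089])+C0
T=seat+u*(.041+.051+.12)   # above seat, lift .12
print(T,u)
plan([(T,down(9.14-170,18),10)])
"
```

```text
{'time': 2.575, 'joint_positions': [0.632, -0.165, -0.617, 1.872, -0.096, 1.404, -1.529], 'position': [0.434, 0.003, 0.328], 'ft_force': [0.826, -0.485, 0.127], 'grip_width': 1.005, 'grip_force': 0.0}
[0.54698012 0.01815145 0.29062398] [0.30509345 0.04908654 0.95105652]
[[1.13, -0.15, 0.38], [-1.34, -1.37, 7.05]]
[[1.11, -0.29, 0.34], [-1.34, -1.37, 7.05]]
[[1.07, -0.43, 0.31], [-1.34, -1.37, 7.05]]
[[1.02, -0.57, 0.27], [-1.34, -1.37, 7.05]]
[[0.94, -0.7, 0.23], [-1.34, -1.37, 7.05]]
[[0.86, -0.81, 0.19], [-1.34, -1.37, 7.05]]
[[0.75, -0.92, 0.16], [-1.34, -1.37, 7.05]]
[[0.64, -1.0, 0.12], [-1.34, -1.37, 7.05]]
[[0.51, -1.08, 0.08], [-1.34, -1.37, 7.05]]
[[0.38, -1.13, 0.04], [-1.34, -1.37, 7.05]]
--
```

```bash
python3 -c "
from h import *
plan([([.547,.018,.291],down(9.14-180,18),12)])
"
```

```text
[[0.94, -0.12, 0.31], [-1.24, -1.06, 6.7]]
[[0.92, -0.24, 0.29], [-1.24, -1.06, 6.7]]
[[0.89, -0.35, 0.27], [-1.24, -1.06, 6.7]]
[[0.85, -0.46, 0.24], [-1.24, -1.06, 6.7]]
[[0.8, -0.56, 0.21], [-1.24, -1.06, 6.7]]
[[0.73, -0.65, 0.19], [-1.24, -1.06, 6.7]]
[[0.65, -0.74, 0.16], [-1.24, -1.06, 6.7]]
[[0.56, -0.81, 0.13], [-1.24, -1.06, 6.7]]
[[0.47, -0.87, 0.1], [-1.24, -1.06, 6.7]]
[[0.36, -0.92, 0.08], [-1.24, -1.06, 6.7]]
[[0.25, -0.96, 0.05], [-1.24, -1.06, 6.7]]
[[0.14, -0.99, 0.03], [-1.24, -1.06, 6.7]]
--
```

Call:
{"name": "drive_tool", "arguments": {"motion": [[[0.9, -0.1, 0.3], [-1.2, -1.1, 6.7], 1], [[0.9, -0.2, 0.3], [-1.2, -1.1, 6.7], 1], [[0.9, -0.3, 0.3], [-1.2, -1.1, 6.7], 1], [[0.8, -0.5, 0.2], [-1.2, -1.1, 6.7], 1], [[0.8, -0.6, 0.2], [-1.2, -1.1, 6.7], 1], [[0.7, -0.7, 0.2], [-1.2, -1.1, 6.7], 1], [[0.7, -0.7, 0.2], [-1.2, -1.1, 6.7], 1], [[0.6, -0.8, 0.1], [-1.2, -1.1, 6.7], 1], [[0.5, -0.9, 0.1], [-1.2, -1.1, 6.7], 1], [[0.4, -0.9, 0.1], [-1.2, -1.1, 6.7], 1], [[0.3, -1.0, 0.1], [-1.2, -1.1, 6.7], 1], [[0.1, -1.0, 0], [-1.2, -1.1, 6.7], 1]]}}

```text
time: 4.08
position: [0.5249, 0.0099, 0.2769]
tool_rot: [2.449, -1.583, -0.332]
ft_force: [0.5, -0.4, -1.2]
grip_width: 0.999
grip_force: 0.0
```

```bash
python3 -c "
from h import *
show();print(cur()[1].as_matrix().round(3), (cur()[1].inv()*down(9.14-180,18)).as_rotvec(degrees=True))
"
```

```text
{'time': 4.075, 'joint_positions': [-0.547, 0.284, 0.562, 1.604, -0.093, 1.599, -2.688], 'position': [0.525, 0.01, 0.277], 'ft_force': [0.548, -0.375, -1.235], 'grip_width': 0.999, 'grip_force': 0.0}
[[ 0.399 -0.867 -0.298]
 [-0.914 -0.403 -0.051]
 [-0.076  0.292 -0.953]] [-0.39111799 -0.20946638 15.08248941]
```

Call:
{"name": "drive_tool", "arguments": {"motion": [[[0, 0, 0], [0, 0, 5], 1], [[0, 0, 0], [0, 0, 5], 1], [[0, 0, 0], [0, 0, 5], 1]]}}

```text
time: 4.45
position: [0.5248, 0.0104, 0.2756]
tool_rot: [2.22, -1.854, -0.294]
ft_force: [0.3, 0.9, -1.7]
grip_width: 1.0
grip_force: 0.0
```

```bash
python3 -c "
from h import *
show();print((cur()[1].inv()*down(9.14-180,18)).as_rotvec(degrees=True))
"
```

```text
{'time': 4.45, 'joint_positions': [-0.996, 0.502, 1.228, 1.618, -0.346, 1.645, -2.677], 'position': [0.525, 0.01, 0.276], 'ft_force': [0.294, 0.85, -1.669], 'grip_width': 1.0, 'grip_force': 0.0}
[-0.26174508 -0.10028074  1.11496044]
```

```bash
cat >> h.py <<'E'
th=np.radians(18);U=RS.apply([np.sin(th),0,np.cos(th)]);N=RS.apply([-np.cos(th),0,np.sin(th)]);E_=RS.apply([0,1,0]);SEAT=RS.apply([-.0079,0,.089])+C0
def loc(p): # TCP in seat frame: (N out, E along +y stand, U up) mm
    d=np.array(p)-SEAT;return (np.array([d@N,d@E_,d@U])*1000).round(1)
E
python3 -c "
from h import *
print(loc(cur()[0]))
T=SEAT+U*.096-E_*.004
plan([(T+U*.05,down(9.14-180,18),4),(T,down(9.14-180,18),3)])
"
```

```text
[ 17.4  -4.1 190.6]
[[0.0, -0.43, 1.12], [-0.07, -0.03, 0.28]]
[[0.0, -0.43, 1.12], [-0.07, -0.03, 0.28]]
[[0.0, -0.43, 1.12], [-0.07, -0.03, 0.28]]
[[-0.0, -0.43, 1.12], [-0.07, -0.03, 0.28]]
--
[[-0.0, 0.0, 1.67], [0.0, 0.0, 0.0]]
[[0.0, -0.0, 1.67], [0.0, 0.0, 0.0]]
[[-0.0, 0.0, 1.67], [-0.0, -0.0, 0.0]]
--
```

Call:
{"name": "drive_tool", "arguments": {"motion": [[[0, -0.4, 1.1], [0, 0, 0.3], 1], [[0, -0.4, 1.1], [0, 0, 0.3], 1], [[0, -0.4, 1.1], [0, 0, 0.3], 1], [[0, -0.5, 1.1], [0, 0, 0.2], 1]]}}

```text
time: 4.95
position: [0.5275, 0.0101, 0.2272]
tool_rot: [2.202, -1.872, -0.295]
ft_force: [-0.0, -0.1, 0.4]
grip_width: 1.002
grip_force: 0.0
```

```bash
python3 -c "
from h import *
show();print(loc(cur()[0]));T=SEAT+U*.096-E_*.004
plan([(T,down(9.14-180,18),4)])
"
```

```text
{'time': 4.95, 'joint_positions': [-0.963, 0.549, 1.187, 1.667, -0.385, 1.568, -2.675], 'position': [0.527, 0.01, 0.227], 'ft_force': [-0.01, -0.148, 0.418], 'grip_width': 1.002, 'grip_force': 0.0}
[-1.000e-01 -4.800e+00  1.453e+02]
[[-0.02, 0.01, 1.23], [-0.04, 0.01, 0.03]]
[[-0.02, 0.01, 1.23], [-0.04, 0.01, 0.03]]
[[-0.02, 0.0, 1.23], [-0.04, 0.01, 0.03]]
[[-0.02, 0.0, 1.23], [-0.04, 0.01, 0.03]]
--
```

Call:
{"name": "drive_tool", "arguments": {"motion": [[[0, 0, 1.2], [0, 0, 0], 1], [[0, 0, 1.2], [0, 0, 0], 1], [[0, 0, 1.2], [0, 0, 0], 1], [[0, 0, 1.3], [0, 0, 0], 1], [[0, 0, 0], [0, 0, 0], 1]]}}

```text
time: 5.58
position: [0.512, 0.008, 0.1806]
tool_rot: [2.201, -1.871, -0.295]
ft_force: [0.5, -0.6, -0.3]
grip_width: 1.0
grip_force: 0.0
```

```bash
python3 -c "
from h import *
crop('scene','pics/s2.png',150,100,290,280,3.3)
show();print(loc(cur()[0]),(cur()[1].inv()*down(9.14-180,18)).as_rotvec(degrees=True))
"
```

```text
{'time': 5.625, 'joint_positions': [-0.971, 0.569, 1.172, 1.751, -0.407, 1.479, -2.659], 'position': [0.513, 0.008, 0.181], 'ft_force': [0.232, -1.141, 0.24], 'grip_width': 1.0, 'grip_force': 0.0}
[ 0.  -4.5 97. ] [-0.15120826 -0.07309516  0.11920671]
```

View pics/s2.png

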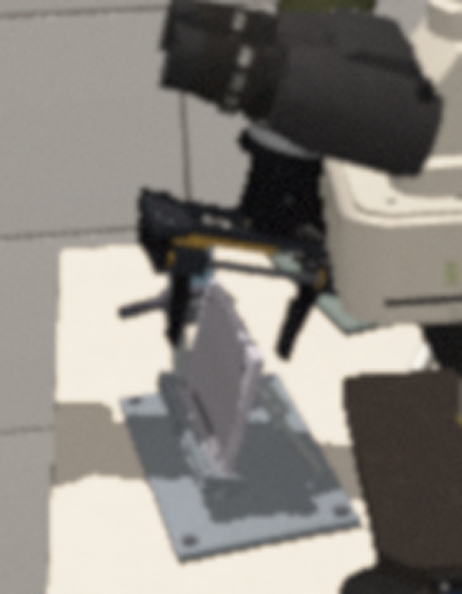

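The open fingers straddle the carrier's top band: front finger at crop (180,300), rear at (300,320). I'll close now.

Call:
{"name": "drive_tool", "arguments": {"motion": [[[0, 0, 0], [0, 0, 0], -0.2], [[0, 0, 0], [0, 0, 0], -0.5], [[0, 0, 0], [0, 0, 0], -0.7], [[0, 0, 0], [0, 0, 0], -1], [[0, 0, 0], [0, 0, 0], -1], [[0, 0, 0], [0, 0, 0], -1], [[0, 0, 0], [0, 0, 0], -1]], "force": 40}}

```text
time: 6.5
position: [0.5128, 0.0079, 0.1815]
tool_rot: [2.202, -1.872, -0.293]
ft_force: [-0.3, -0.1, 0.7]
grip_width: 0.287
grip_force: 0.0
```

```bash
python3 -c "
from h import *
show();print(loc(cur()[0]),(cur()[1].inv()*down(9.14-180,18)).as_rotvec(degrees=True))
"
```

```text
{'time': 6.5, 'joint_positions': [-0.971, 0.568, 1.172, 1.751, -0.407, 1.48, -2.659], 'position': [0.513, 0.008, 0.182], 'ft_force': [-0.334, -0.134, 0.719], 'grip_width': 0.287, 'grip_force': 0.0}
[-0.1 -4.7 97.3] [-0.18998135 -0.06911443  0.11127529]
```

Call:
{"name": "drive_tool", "arguments": {"motion": [[[0, 0, 0], [0, 0, 0], -1], [[0, 0, 0], [0, 0, 0], -1], [[0, 0, 0], [0, 0, 0], -1], [[0, 0, 0], [0, 0, 0], -1]]}}

```text
time: 7.0
position: [0.5128, 0.0079, 0.1815]
tool_rot: [2.202, -1.872, -0.293]
ft_force: [-0.1, -0.6, 0.1]
grip_width: 0.115
grip_force: 40.0
```

```bash
python3 -c "
from h import *
show();print(loc(cur()[0]),(cur()[1].inv()*down(9.14-180,18)).as_rotvec(degrees=True))
"
```

```text
{'time': 7.0, 'joint_positions': [-0.971, 0.568, 1.172, 1.751, -0.407, 1.48, -2.659], 'position': [0.513, 0.008, 0.182], 'ft_force': [-0.054, -0.601, 0.146], 'grip_width': 0.115, 'grip_force': 39.993}
[-0.1 -4.7 97.3] [-0.18282417 -0.06800784  0.1165213 ]
```

Call:
{"name": "drive_tool", "arguments": {"motion": [[[0, 0, -1], [0, 0, 0], -1], [[0, 0, -1.5], [0, 0, 0], -1], [[0, 0, -2], [0, 0, 0], -1], [[0, 0, -2], [0, 0, 0], -1], [[0, 0, -2], [0, 0, 0], -1], [[0, 0, -2], [0, 0, 0], -1], [[0, 0, -2], [0, 0, 0], -1], [[0, 0, -1], [0, 0, -3], -1], [[0, 0, 0], [0, 0, -6], -1], [[0, 0, 0], [0, 0, -9], -1], [[0, 0, 0], [0, 0, -9], -1], [[0, 0, 0], [0, 0, -9], -1]]}}

```text
time: 8.5
position: [0.5539, 0.0144, 0.311]
tool_rot: [2.734, -1.117, -0.393]
ft_force: [1.0, -0.4, -2.5]
grip_width: 0.11
grip_force: 40.0
```

```bash
python3 -c "
from h import *
show();print(loc(cur()[0]),(cur()[1].inv()*down(9.14,18)).as_rotvec(degrees=True))
"
```

```text
{'time': 8.5, 'joint_positions': [-0.857, 0.468, 1.061, 1.49, -0.294, 1.711, -2.129], 'position': [0.554, 0.014, 0.311], 'ft_force': [1.012, -0.375, -2.528], 'grip_width': 0.11, 'grip_force': 39.996}
[  0.3  -4.8 233.3] [   0.21898804   -0.27458055 -143.61191968]
```

Call:
{"name": "drive_tool", "arguments": {"motion": [[[0, 0, 0], [0, 0, -9], -1], [[0, 0, 0], [0, 0, -9], -1], [[0, 0, 0], [0, 0, -9], -1], [[0, 0, 0], [0, 0, -9], -1], [[0, 0, 0], [0, 0, -9], -1], [[0, 0, 0], [0, 0, -9], -1], [[0, 0, 0], [0, 0, -9], -1], [[0, 0, 0], [0, 0, -9], -1]]}}

```text
time: 9.5
position: [0.5539, 0.0142, 0.3109]
tool_rot: [-2.993, -0.733, 0.48]
ft_force: [0.1, 1.0, -2.4]
grip_width: 0.11
grip_force: 40.0
```

```bash
python3 -c "
from h import *
show();print(loc(cur()[0]),(cur()[1].inv()*down(9.14,18)).as_rotvec(degrees=True))
"
```

```text
{'time': 9.5, 'joint_positions': [-0.688, 0.377, 0.79, 1.485, -0.184, 1.69, -0.979], 'position': [0.554, 0.014, 0.311], 'ft_force': [0.084, 0.998, -2.357], 'grip_width': 0.11, 'grip_force': 39.994}
[  0.3  -5.  233.2] [  0.27012558  -0.07389154 -71.64246665]
```

Joints are comfortable. I'll finish the turn and trim.

Call:
{"name": "drive_tool", "arguments": {"motion": [[[0, 0, 0], [0, 0, -9], -1], [[0, 0, 0], [0, 0, -9], -1], [[0, 0, 0], [0, 0, -9], -1], [[0, 0, 0], [0, 0, -9], -1], [[0, 0, 0], [0, 0, -9], -1], [[0, 0, 0], [0, 0, -9], -1], [[0, 0, 0], [0, 0, -9], -1], [[0, 0, 0], [0, 0, -8.6], -1], [[0, 0, 0], [0, 0, 0], -1]]}}

```text
time: 10.62
position: [0.5539, 0.0141, 0.3107]
tool_rot: [-1.903, -2.217, 0.35]
ft_force: [0.1, -0.5, -4.1]
grip_width: 0.109
grip_force: 40.0
```

```bash
python3 -c "
from h import *
crop('scene','pics/s3.png',150,70,290,250,3.3)
show();print(loc(cur()[0]),(cur()[1].inv()*down(9.14,18)).as_rotvec(degrees=True))
T=SEAT+E_*.0+N*.003+U*.097
plan([(T+U*.06,down(9.14,18),5)])
"
```

```text
{'time': 10.675, 'joint_positions': [-0.533, 0.336, 0.573, 1.48, -0.118, 1.683, 0.198], 'position': [0.554, 0.014, 0.311], 'ft_force': [-0.212, -0.064, -3.448], 'grip_width': 0.113, 'grip_force': 39.993}
[  0.3  -5.  232.9] [ 0.23128302  0.07365709 -0.49625882]
[[0.1, -0.06, 1.52], [0.05, 0.01, -0.1]]
[[0.1, -0.06, 1.52], [0.05, 0.01, -0.1]]
[[0.1, -0.06, 1.52], [0.05, 0.01, -0.1]]
[[0.1, -0.06, 1.52], [0.05, 0.01, -0.1]]
[[0.1, -0.06, 1.52], [0.05, 0.01, -0.1]]
--
```

View pics/s3.png

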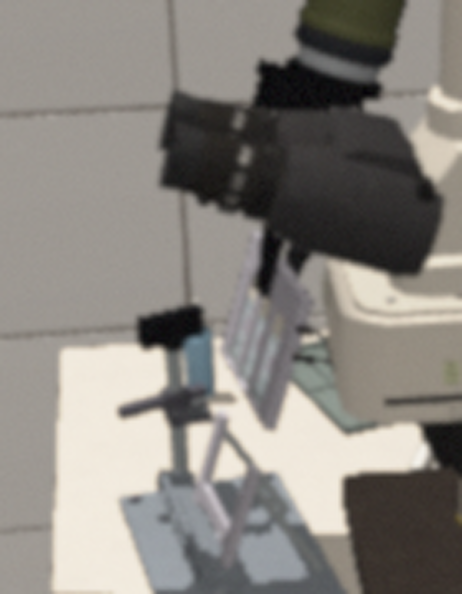

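The slides now face out, with the pockets visible on the front at crop (265,345). I'll lower it.

Call:
{"name": "drive_tool", "arguments": {"motion": [[[0.1, -0.1, 1.5], [0, 0, -0.1], -1], [[0.1, -0.1, 1.5], [0, 0, -0.1], -1], [[0.1, -0.1, 1.5], [0, 0, -0.1], -1], [[0.1, 0, 1.5], [0.1, 0, -0.1], -1], [[0.1, -0.1, 1.5], [0.1, 0, -0.1], -1], [[0, 0, 1], [0, 0, 0], -1], [[0, 0, 1], [0, 0, 0], -1], [[0, 0, 1], [0, 0, 0], -1], [[0, 0, 1], [0, 0, 0], -1], [[0, 0, 0], [0, 0, 0], -1]]}}

```text
time: 11.92
position: [0.5136, 0.0131, 0.2011]
tool_rot: [-1.887, -2.223, 0.354]
ft_force: [0.3, 0.0, -2.4]
grip_width: 0.114
grip_force: 40.0
```

```bash
python3 -c "
from h import *
show();print(loc(cur()[0]),(cur()[1].inv()*down(9.14,18)).as_rotvec(degrees=True))
T=SEAT+N*.003+U*.099
plan([(T,down(9.14,18),4)])
"
```

```text
{'time': 11.925, 'joint_positions': [-0.551, 0.329, 0.556, 1.714, -0.119, 1.461, 0.203], 'position': [0.514, 0.013, 0.201], 'ft_force': [0.322, 0.037, -2.429], 'grip_width': 0.114, 'grip_force': 39.993}
[  4.5   0.3 116.4] [-0.09797598  0.06705932  0.20371436]
[[-0.01, 0.04, 0.44], [-0.02, 0.02, 0.05]]
[[-0.01, 0.04, 0.44], [-0.02, 0.02, 0.05]]
[[-0.01, 0.04, 0.44], [-0.02, 0.02, 0.05]]
[[-0.01, 0.04, 0.44], [-0.02, 0.02, 0.05]]
--
```

Call:
{"name": "drive_tool", "arguments": {"motion": [[[0, 0, 0.6], [0, 0, 0], -1], [[0, 0, 0.6], [0, 0, 0], -1], [[0, 0, 0.5], [0, 0, 0.2], -1], [[0, 0.2, 0], [0, 0, 0], -1], [[0, 0.2, 0.1], [0, 0, 0], -1], [[0, 0, 0], [0, 0, 0], -1]]}}

```text
time: 12.68
position: [0.5127, 0.0129, 0.1835]
tool_rot: [-1.892, -2.222, 0.353]
ft_force: [0.9, -0.6, -2.3]
grip_width: 0.115
grip_force: 40.0
```

```bash
python3 -c "
from h import *
show();print(loc(cur()[0]),(cur()[1].inv()*down(9.14,18)).as_rotvec(degrees=True))
f=np.array(ctrl.get_state()['ft_force']);print(f@N,f@E_,f@U)
"
```

```text
{'time': 12.675, 'joint_positions': [-0.548, 0.344, 0.553, 1.734, -0.127, 1.426, 0.204], 'position': [0.513, 0.013, 0.183], 'ft_force': [0.932, -0.567, -2.285], 'grip_width': 0.115, 'grip_force': 39.993}
[-0.1  0.3 99.4] [-0.00474221  0.07636391  0.01202852]
-1.4951831560392888 -0.7080763975925288 -1.9168832126301332
```

Call:
{"name": "drive_tool", "arguments": {"motion": [[[0, 0, 0.1], [0, 0, 0], -1], [[0, 0, 0.1], [0, 0, 0], -1], [[0, 0.05, 0.05], [0, 0, 0], -1], [[0, 0, 0], [0, 0, 0], -1]]}}

```text
time: 13.18
position: [0.5122, 0.0128, 0.1815]
tool_rot: [-1.892, -2.221, 0.353]
ft_force: [-1.2, -0.6, 2.0]
grip_width: 0.115
grip_force: 40.0
```

```bash
python3 -c "
from h import *
show();print(loc(cur()[0]),(cur()[1].inv()*down(9.14,18)).as_rotvec(degrees=True))
f=np.array(ctrl.get_state()['ft_force']);print(f@N,f@E_,f@U)
"
```

```text
{'time': 13.175, 'joint_positions': [-0.548, 0.346, 0.553, 1.737, -0.128, 1.422, 0.205], 'position': [0.512, 0.013, 0.181], 'ft_force': [-1.204, -0.637, 2.015], 'grip_width': 0.115, 'grip_force': 40.007}
[-0.3  0.3 97.3] [-0.00980988  0.06435842  0.01320599]
1.8495982217171347 -0.437425359564936 1.5174368330379695
```

Both contacts are felt at the original depth. I'll release and retreat.

Call:
{"name": "drive_tool", "arguments": {"motion": [[[0, 0, 0], [0, 0, 0], -0.7], [[0, 0, 0], [0, 0, 0], -0.5], [[0, 0, 0], [0, 0, 0], -0.2], [[0, 0, 0], [0, 0, 0], 0], [[0, 0, 0], [0, 0, 0], 0], [[0, 0, 0], [0, 0, 0], 0], [[0, 0, 0], [0, 0, 0], 0], [[0, 0, -1.5], [0, 0, 0], 0], [[0, 0, -2], [0, 0, 0], 0], [[0, 0, -2.5], [0, 0, 0], 0], [[0, 0, -2.5], [0, 0, 0], 0], [[0, 0, -2.5], [0, 0, 0], 0]]}}

```text
time: 14.68
position: [0.5463, 0.0185, 0.2875]
tool_rot: [-1.892, -2.222, 0.352]
ft_force: [-0.1, 0.5, 0.4]
grip_width: 0.499
grip_force: 0.0
```

```bash
python3 -c "
from h import *
show();print(loc(cur()[0]))
crop('scene','pics/s4.png',150,100,290,280,3.3)
"
```

```text
{'time': 14.675, 'joint_positions': [-0.542, 0.333, 0.566, 1.53, -0.118, 1.638, 0.197], 'position': [0.546, 0.018, 0.287], 'ft_force': [-0.135, 0.464, 0.392], 'grip_width': 0.499, 'grip_force': 0.0}
[ -0.4   0.4 208.8]
```

View pics/s4.png

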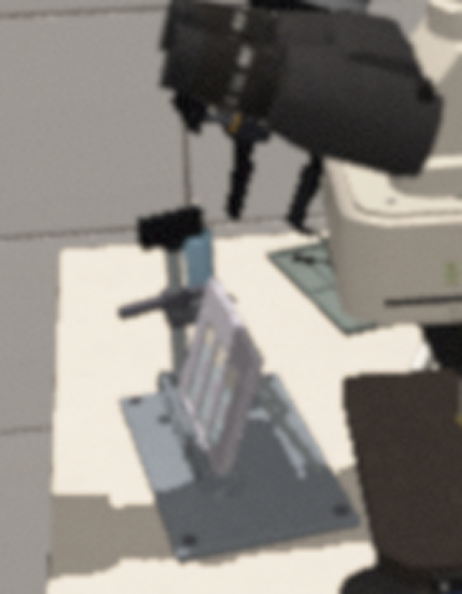

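The carrier is seated with the slides facing out, at crop (220,380). Next I'll measure the wing from the first top picture.

Run:
```python
from h import *
im=cv2.imread("pics/top0.png")[235:265,212:238]
m=(im.max(2)<45).astype(np.uint8)
for t in(35,45,60):
    m=(im.max(2)<t).astype(np.uint8);n,l,s,c=cv2.connectedComponentsWithStats(m);i=1+s[1:,4].argmax()
    ys,xs=np.nonzero(l==i);pts=np.c_[xs,ys].astype(np.float32)
    P=np.array([onz("top",x+212,y+235,.193)[:2] for x,y in pts])
    (cx,cy),(w,h),an=cv2.minAreaRect((P*1000).astype(np.float32))
    d=np.linalg.svd(P-P.mean(0))[2][0];d*=-np.sign(d[0])
    print(t,len(P),P.mean(0).round(4),(cx,cy),(w,h),an,"PCA az",np.degrees(np.arctan2(d[1],d[0]))%360)
p=[.4542,.1126,.178]; wz=.181
T=np.array([.4542,.1126,wz+.051])
print(cur()[0])
plan([(T+[0,0,.09],down(-62),8)])
```

```text
35 93 [0.4558 0.1104] (454.6618347167969, 109.51569366455078) (52.053096771240234, 17.102697372436523) 17.978099822998047 PCA az 205.2472324640009
45 131 [0.4559 0.1094] (456.5382995605469, 105.32379150390625) (55.0284423828125, 26.359399795532227) 22.752775192260742 PCA az 205.13336765979324
60 193 [0.4576 0.1072] (456.2997741699219, 103.56727600097656) (57.3753547668457, 32.11590576171875) 22.759033203125 PCA az 201.23114601446096
[0.54813366 0.01864498 0.29046299]
[[1.35, -1.05, -0.08], [-1.91, 1.38, 8.82]]
[[1.17, -1.24, -0.09], [-1.91, 1.38, 8.82]]
[[0.97, -1.4, -0.11], [-1.91, 1.38, 8.82]]
[[0.75, -1.53, -0.14], [-1.91, 1.38, 8.82]]
[[0.51, -1.62, -0.17], [-1.91, 1.38, 8.82]]
[[0.26, -1.67, -0.22], [-1.91, 1.38, 8.82]]
[[0.01, -1.68, -0.27], [-1.91, 1.38, 8.82]]
[[-0.24, -1.66, -0.33], [-1.91, 1.38, 8.82]]
--
```

Call:
{"name": "drive_tool", "arguments": {"motion": [[[1.3, -1.1, -0.1], [-1.9, 1.4, 8.8], 0], [[1.2, -1.2, -0.1], [-1.9, 1.4, 8.8], 0], [[1.0, -1.4, -0.1], [-1.9, 1.4, 8.8], 0], [[0.7, -1.5, -0.1], [-1.9, 1.4, 8.8], 0], [[0.5, -1.6, -0.2], [-1.9, 1.4, 8.8], 0], [[0.3, -1.7, -0.2], [-1.9, 1.4, 8.8], 0], [[0, -1.7, -0.3], [-1.9, 1.4, 8.8], 0], [[-0.2, -1.7, -0.3], [-1.9, 1.4, 8.8], 0], [[0, 0, 0], [0, 0, 2], 0]]}}

```text
time: 15.85
position: [0.4514, 0.1139, 0.3186]
tool_rot: [-3.054, -0.713, 0.006]
ft_force: [-0.1, -0.5, 0.8]
grip_width: 0.499
grip_force: 0.0
```

```bash
python3 -c "
from h import *
show()
T=np.array([.4544,.1122,.234])
plan([(T+[0,0,.05],down(-64),3),(T,down(-64),4)])
"
```

```text
{'time': 15.85, 'joint_positions': [-0.836, -0.115, 0.499, 1.86, 0.05, 1.385, -1.461], 'position': [0.451, 0.114, 0.319], 'ft_force': [-0.086, -0.521, 0.789], 'grip_width': 0.499, 'grip_force': 0.0}
[[0.07, 0.1, 1.15], [-0.12, 0.05, 0.1]]
[[0.07, 0.1, 1.15], [-0.12, 0.05, 0.1]]
[[0.07, 0.1, 1.15], [-0.12, 0.05, 0.1]]
--
[[-0.0, 0.0, 1.25], [-0.0, -0.0, 0.0]]
[[-0.0, 0.0, 1.25], [-0.0, -0.0, 0.0]]
[[-0.0, 0.0, 1.25], [-0.0, -0.0, 0.0]]
[[-0.0, 0.0, 1.25], [-0.0, -0.0, 0.0]]
--
```

Call:
{"name": "drive_tool", "arguments": {"motion": [[[0.1, 0.1, 1.1], [-0.1, 0, 0.1], 0], [[0.1, 0.1, 1.2], [-0.1, 0, 0.1], 0], [[0, 0.1, 1.2], [-0.1, 0, 0.1], 0], [[0, 0, 1.2], [0, 0, 0], 0], [[0, 0, 1.2], [0, 0, 0], 0], [[0, 0, 1.3], [0, 0, 0], 0], [[0, 0, 1.3], [0, 0, 0], -0.3], [[0, 0, 0], [0, 0, 0], -0.5], [[0, 0, 0], [0, 0, 0], -1], [[0, 0, 0], [0, 0, 0], -1], [[0, 0, 0], [0, 0, 0], -1], [[0, 0, 0], [0, 0, 0], -1]], "force": 25}}

```text
time: 17.35
position: [0.4547, 0.112, 0.2332]
tool_rot: [-3.061, -0.704, 0.005]
ft_force: [-3.2, 4.0, 4.3]
grip_width: 0.16
grip_force: 27.1
```

```bash
python3 -c "
from h import *
show();print(ctrl.get_state()['torque'],cur()[1].as_matrix()[:,1].round(3))
"
```

```text
{'time': 17.35, 'joint_positions': [-0.826, -0.045, 0.52, 1.978, 0.023, 1.207, -1.434], 'position': [0.455, 0.112, 0.233], 'ft_force': [-3.192, 3.985, 4.277], 'grip_width': 0.16, 'grip_force': 27.084}
[1.11489686 0.73147869 0.04394813] [ 0.437 -0.9   -0.002]
```

Call:
{"name": "drive_tool", "arguments": {"motion": [[[0, -0.05, 0.05], [0, 0, -4], -1], [[0, 0, 0], [0, 0, -6], -1], [[0, 0, 0], [0, 0, -7], -1], [[0, 0, 0], [0, 0, -7], -1]]}}

```text
time: 17.85
position: [0.4548, 0.112, 0.2331]
tool_rot: [-2.846, -1.329, 0.004]
ft_force: [-3.9, 2.9, 5.2]
grip_width: 0.159
grip_force: 27.3
```

```bash
python3 -c "
from h import *
show();s=ctrl.get_state();print(s['torque'],cur()[1].as_matrix()[:,1].round(3),cur()[1].inv().apply(s['ft_force']))
"
```

```text
{'time': 17.85, 'joint_positions': [-0.837, -0.046, 0.531, 1.978, 0.024, 1.206, -1.013], 'position': [0.455, 0.112, 0.233], 'ft_force': [-3.927, 2.883, 5.164], 'grip_width': 0.159, 'grip_force': 27.288}
[ 0.81737408  0.64930414 -0.1258143 ] [ 0.767 -0.642 -0.002] [-0.3211439  -4.87252231 -5.15380494]
```

Call:
{"name": "drive_tool", "arguments": {"motion": [[[0, -0.05, 0], [0, 0, -7], -1], [[0, 0, 0], [0, 0, -7], -1], [[0, 0, 0], [0, 0, -7], -1], [[0, 0, 0], [0, 0, -7], -1], [[0, 0, 0], [0, 0, -7], -1]]}}

```text
time: 18.48
position: [0.4548, 0.1122, 0.2327]
tool_rot: [-2.314, -2.123, 0.003]
ft_force: [0.3, 3.6, -0.5]
grip_width: 0.16
grip_force: 27.0
```

```bash
python3 -c "
from h import *
show();s=ctrl.get_state();y=cur()[1].as_matrix()[:,1];print(s['torque'],np.degrees(np.arctan2(y[1],y[0])),cur()[1].inv().apply(s['ft_force']))
"
```

```text
{'time': 18.475, 'joint_positions': [-0.854, -0.047, 0.546, 1.98, 0.026, 1.204, -0.404], 'position': [0.455, 0.112, 0.233], 'ft_force': [0.292, 3.601, -0.465], 'grip_width': 0.16, 'grip_force': 27.028}
[ 0.90339568 -0.16820816 -0.02053135] -4.929708193421143 [ 3.61322278 -0.01803329  0.4622608 ]
```

Call:
{"name": "drive_tool", "arguments": {"motion": [[[0, 0, 0], [0, 0, -4], -1], [[0, 0, 0], [0, 0, -4], -1], [[0, 0, 0.1], [0, 0, -3], -1], [[0, 0, 0.1], [0, 0, -3], -1], [[0, 0, 0.1], [0, 0, 0], -1], [[0, 0, 0], [0, 0, 0], -1]]}}

```text
time: 19.23
position: [0.455, 0.1123, 0.231]
tool_rot: [-2.042, -2.386, 0.002]
ft_force: [-3.1, 2.1, 10.6]
grip_width: 0.153
grip_force: 26.3
```

```bash
python3 -c "
from h import *
show();s=ctrl.get_state();y=cur()[1].as_matrix()[:,1];print(s['torque'],np.degrees(np.arctan2(y[1],y[0])),cur()[1].inv().apply(s['ft_force']))
"
```

```text
{'time': 19.225, 'joint_positions': [-0.861, -0.045, 0.553, 1.982, 0.025, 1.2, -0.162], 'position': [0.455, 0.112, 0.231], 'ft_force': [-3.094, 2.106, 10.584], 'grip_width': 0.153, 'grip_force': 26.27}
[0.55031546 0.8066958  0.01907243] 8.862773410303456 [  2.55838289  -2.75003905 -10.57900884]
```

Call:
{"name": "drive_tool", "arguments": {"motion": [[[0, 0, 0], [0, 0, -1], -1], [[0, 0, 0], [0, 0, 0], -0.5], [[0, 0, 0], [0, 0, 0], -0.3], [[0, 0, 0], [0, 0, 0], 0], [[0, 0, 0], [0, 0, 0], 0], [[0, 0, 0], [0, 0, 0], 0], [[0, 0, -1.5], [0, 0, 0], 0], [[0, 0, -2.5], [0, 0, 0], 0], [[0, 0, -3], [0, 0, 0], 0], [[0, 0, -3], [0, 0, 0], 0], [[0, 0, -3], [0, 0, 0], 0], [[0, 0, -3], [0, 0, 0], 0]]}}

```text
time: 20.72
position: [0.4547, 0.1117, 0.3912]
tool_rot: [-2.022, -2.403, 0.004]
ft_force: [0.5, -0.0, -0.6]
grip_width: 0.501
grip_force: 0.0
```

```bash
python3 -c "
from h import *
show()
a=crop('scene','pics/s5.png',165,150,265,270,4.9)
"
```

```text
{'time': 20.725, 'joint_positions': [-0.877, -0.134, 0.524, 1.731, 0.068, 1.531, -0.188], 'position': [0.455, 0.112, 0.391], 'ft_force': [0.465, -0.013, -0.588], 'grip_width': 0.501, 'grip_force': 0.0}
```

View pics/s5.png

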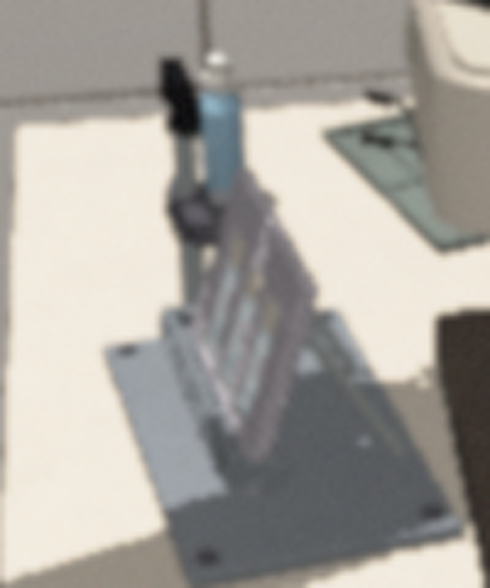

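Call:
{"name": "drive_tool", "arguments": {"motion": [[[5, 0, 0], [0, 0, 0], 0], [[5, 0, 0], [0, 0, 0], 0], [[5, 0, 0], [0, 0, 0], 0], [[5, 0, 0], [0, 0, 0], 0], [[0, 0, 0], [0, 0, 0], 0]]}}

```text
time: 21.4
position: [0.4184, 0.3135, 0.3887]
tool_rot: [-2.012, -2.41, 0.007]
ft_force: [0.3, 0.1, -0.1]
grip_width: 0.502
grip_force: 0.0
```

```bash
python3 -c "
from h import *
show()
a=crop('scene','pics/s6.png',180,150,260,220,5)
b=crop('top','pics/t6.png',200,190,330,280,6)
big=np.zeros((540,400,3),np.uint8);s=cv2.imread('pics/s6.png');t=cv2.resize(cv2.imread('pics/t6.png'),(390,270))
big=np.vstack([cv2.copyMakeBorder(s[:300],0,0,0,380,0),cv2.imread('pics/t6.png')[60:360]]) if 0 else None
cv2.imwrite('pics/c6.png',np.hstack([cv2.imread('pics/t6.png')[60:410,:440],s[:350,:350]]))
im0=cv2.imread('pics/scene0.png')
def wing(im):
    g=im[155:185,185:225].max(2)<45;ys,xs=np.nonzero(g);return ys.min()+155,np.sort(ys)[:8]+155,xs.mean()+185,ys.mean()+155,g.sum()
print(wing(im0),wing(a))
for q,z in((.31,.193),(1.57,.193),(1.57,.1905)):
    d=RS.apply([-np.cos(q),-np.sin(q),0])*.03; c=np.array([.4545,.1124,z]);
    print(q,z,proj('scene',[c,c+d,c-d]).round(1).tolist(),proj('top',[c,c+d,c-d]).round(1).tolist())
"
```

```text
{'time': 21.4, 'joint_positions': [-1.031, 0.014, 0.343, 1.615, -0.006, 1.518, -0.507], 'position': [0.418, 0.313, 0.389], 'ft_force': [0.339, 0.136, -0.1], 'grip_width': 0.502, 'grip_force': 0.0}
(np.int64(163), array([163, 163, 163, 164, 164, 164, 164, 164]), np.float64(201.60897435897436), np.float64(168.87179487179486), np.int64(156)) (np.int64(163), array([163, 163, 164, 164, 164, 165, 165, 165]), np.float64(201.37704918032787), np.float64(170.0327868852459), np.int64(61))
0.31 0.193 [[200.7, 162.4], [191.3, 165.1], [209.9, 159.9]] [[222.9, 248.7], [228.3, 259.1], [217.6, 238.4]]
1.57 0.193 [[200.7, 162.4], [203.0, 166.6], [198.6, 158.5]] [[222.9, 248.7], [234.4, 246.6], [211.5, 250.8]]
1.57 0.1905 [[200.8, 163.3], [203.0, 167.4], [198.6, 159.3]] [[223.0, 248.7], [234.4, 246.6], [211.6, 250.7]]
```

View pics/c6.png

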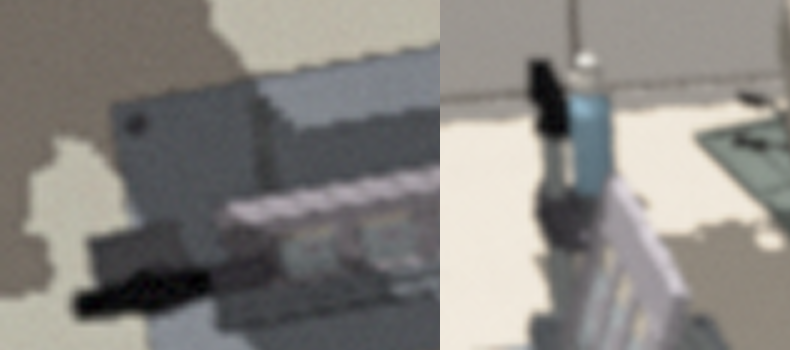

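The wing's slope in the top view is about -10.5°, matching 1.57 rad, and the arm lies across the carrier's front. To confirm it dropped, I'll lightly touch the wing's top with closed fingers and read the height.

Call:
{"name": "drive_tool", "arguments": {"motion": [[[-5, 0, 0], [0, 0, 0], -1], [[-5, 0, 0], [0, 0, 0], -1], [[-5, 0, 0], [0, 0, 0], -1], [[-5, 0, 0], [0, 0, 0], -1], [[0, 0, 3], [0, 0, 0], -1], [[0, 0, 3], [0, 0, 0], -1], [[0, 0, 3], [0, 0, 0], -1], [[0, 0, 2], [0, 0, 0], -1], [[0, 0, 0], [0, 0, 0], -1]], "force": 10}}

```text
time: 22.62
position: [0.4537, 0.1098, 0.2784]
tool_rot: [-2.025, -2.399, 0.009]
ft_force: [-0.5, 0.2, 1.3]
grip_width: 0.008
grip_force: 0.0
```

```bash
python3 -c "
from h import *
show()
plan([([.4547,.1123,.267],down(9.14),2)])
"
```

```text
{'time': 22.625, 'joint_positions': [-0.86, -0.088, 0.54, 1.918, 0.048, 1.306, -0.166], 'position': [0.454, 0.11, 0.278], 'ft_force': [-0.521, 0.213, 1.285], 'grip_width': 0.008, 'grip_force': 0.0}
[[0.12, 0.07, 0.57], [-0.18, 0.05, 0.27]]
[[0.12, 0.07, 0.57], [-0.18, 0.05, 0.27]]
--
```

Call:
{"name": "drive_tool", "arguments": {"motion": [[[0.1, 0.1, 0.6], [-0.2, 0, 0.3], -1], [[0.1, 0, 0.5], [-0.2, 0, 0.2], -1], [[0, 0, 0.3], [0, 0, 0], -1], [[0, 0, 0.2], [0, 0, 0], -1], [[0, 0, 0], [0, 0, 0], -1]]}}

```text
time: 23.25
position: [0.455, 0.1138, 0.2631]
tool_rot: [2.031, 2.393, 0.002]
ft_force: [0.0, 0.2, -0.4]
grip_width: 0.006
grip_force: 0.0
```

Call:
{"name": "drive_tool", "arguments": {"motion": [[[0, 0, 0.15], [0, 0, 0], -1], [[0, 0, 0], [0, 0, 0], -1]]}}

```text
time: 23.5
position: [0.455, 0.1138, 0.2616]
tool_rot: [2.031, 2.393, 0.002]
ft_force: [-0.1, -1.0, 0.3]
grip_width: 0.008
grip_force: 0.0
```

Call:
{"name": "drive_tool", "arguments": {"motion": [[[0, 0, 0.1], [0, 0, 0], -1], [[0, 0, 0], [0, 0, 0], -1]]}}

```text
time: 23.75
position: [0.455, 0.1138, 0.2606]
tool_rot: [2.031, 2.393, 0.002]
ft_force: [-0.7, 0.5, 0.0]
grip_width: 0.001
grip_force: 0.0
```

Call:
{"name": "drive_tool", "arguments": {"motion": [[[0, 0, 0.1], [0, 0, 0], -1], [[0, 0, 0], [0, 0, 0], -1]]}}

```text
time: 24.0
position: [0.4552, 0.1139, 0.2601]
tool_rot: [2.031, 2.392, 0.003]
ft_force: [-1.3, -0.4, 3.5]
grip_width: 0.004
grip_force: 1.7
```

Contact came at a wing-top height of 190.4 mm, against 193 mm when open, so the keeper is locked down. I'll retreat and hand in.

Call:
{"name": "drive_tool", "arguments": {"motion": [[[0, 0, -1], [0, 0, 0], -1], [[0, 0, -3], [0, 0, 0], -1], [[0, 0, -4], [0, 0, 0], -1], [[0, 0, -4], [0, 0, 0], -1], [[0, 0, 0], [0, 0, 0], -1], [[0, 0, 0], [0, 0, 0], -1]]}}

```text
time: 24.75
position: [0.4544, 0.1139, 0.3793]
tool_rot: [2.031, 2.393, 0.002]
ft_force: [-0.7, 0.5, -0.7]
grip_width: 0.004
grip_force: 0.0
```

```bash
python3 -c "
from h import *
show();print(ctrl.close_job())
"
```

```text
{'time': 24.75, 'joint_positions': [-0.873, -0.135, 0.516, 1.755, 0.069, 1.502, -0.202], 'position': [0.454, 0.114, 0.379], 'ft_force': [-0.691, 0.5, -0.673], 'grip_width': 0.004, 'grip_force': 0.0}
the job is handed in; nothing more can be done
None
```

The job is handed in at 24.75 s of the 64 s allowed: the carrier is turned with its slides facing out and seated on the ledge against the uprights, the keeper is locked across its front (wing top measured at 190.4 mm), and I moved neither the bottles nor the eyepiece.

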